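# Clear the squaring jig and hold the bracket in its corner

### The job

Clear the squaring jig by sorting the two strays on it: the eraser into the shallow tray with the pencil, the sample vial into the square box with the other vial. Then put the aluminium bracket flat on the jig plate and press it into the corner, square and touching both fences at once, either way round. Finish while still holding it pressed firmly against both fences; do not let go, and leave the oil bottle and the tally counter undisturbed.

Things in the scene. Friction and masses are not known exactly. Their poses are not given: they have to be found in the camera images.
- jig: fixed squaring jig, bolted to the bench: square dark steel plate 150 x 150 mm, 8 mm thick, with two steel fences standing on it. Origin: centre of the plate's underside, on the bench; z up; +x of the jig points to its far fence, +y to its left fence. The open area of the plate runs from -75 to +61 mm in its x and y.
- jig_corner (a point): inner corner of the jig, on the plate's top surface (8 mm above the bench), where the inner faces of the two fences would meet; axes as the jig's, so the open plate lies at negative x and negative y from it
- fence_far: far fence of the jig, a straight steel bar 14 mm thick, 14 mm high above the plate and 130 mm long along the jig's y; its inner face is the plane x = 0 of jig_corner. Origin: centre of its underside, on the plate. Rigid. The ground faces are smooth (friction about 0.2), but friction on the plate and the other fence still takes part of the push, so press with 10 to 20 N
- fence_left: left fence of the jig, the same bar lying along the jig's x; its inner face is the plane y = 0 of jig_corner. Origin: centre of its underside, on the plate. Rigid
- bracket: loose aluminium T bracket, 0.15 kg, standing on the bench right of the jig: flat foot 64 (x) x 48 (y) x 12 mm, upright web on its middle 10 mm thick (y), 50 long (x), top 52 mm above the underside. Pinch the web from above, fingertips 18 mm or more above the underside so they pass over the fences. Origin: centre of the underside, z up. Pressed home the origin is 32 mm from one fence, 24 from the other
- eraser: loose pencil eraser, block 19 (x) x 42 (y) x 12 (z) mm, lying on the jig plate. Origin: centre of its underside, long axis y
- vial: loose sample vial with screw cap, upright on the jig plate near its corner: 24 mm diameter, 50 mm tall, the cap being the top 11 mm. Origin: centre of its underside, z along its axis
- tray: fixed shallow grey tray for stationery, outside 96 (x) x 150 (y) x 18 mm high, walls and floor 4 mm, a pencil lying in it along y near its +x side (30 mm from the centre line). Origin: centre of its underside, z up
- vial_box: fixed square grey open box for vials, outside 92 x 92 x 30 mm high, walls and floor 4 mm, one vial standing in its +x +y corner (25 mm from the centre in both). Origin: centre of its underside, z up. It may stand left or right of the tray
- pencil: loose hexagonal pencil, 123 mm long, 7 mm thick, lying in the tray, to stay there. Origin: middle of its underside, long axis y
- vial_kept: the sample vial that already stands in the vial box, 24 mm diameter, 50 mm tall, to stay in the box. Origin: centre of its underside
- oil_bottle: bystander: small capped oil bottle, 26 mm diameter, 50 mm tall, standing loose on the far right of the bench. Origin: centre of its underside, z up
- tally_counter: bystander: hand tally counter with a push knob, 29 x 42 x 45 mm, standing loose on the right of the bench. Origin: centre of its underside, z up

How it is judged:
On the way, in this order (a step that is already met when the one before it is completed fails the run):
1. the eraser lies in the tray and the vial is in the vial box (x of eraser in the frame of tray between -0.044 and 0.044 m and y of eraser in the frame of tray between -0.071 and 0.071 m and z of eraser in the frame of tray between -0.005 and 0.022 m and x of vial in the frame of vial_box between -0.042 and 0.042 m and y of vial in the frame of vial_box between -0.042 and 0.042 m and z of vial in the frame of vial_box between -0.005 and 0.024 m and linear speed of each of eraser, vial below 0.03 m/s), for 0.2 s.
2. the bracket is flat on the jig plate, pressed into the corner against both fences (x of bracket in the frame of jig_corner between -0.036 and -0.02 m and y of bracket in the frame of jig_corner between -0.036 and -0.02 m and z of bracket in the frame of jig_corner between -0.003 and 0.003 m and angle between bracket's own z axis and vertical below 0.05 rad and (angle between the x axis of bracket and the x axis of jig, either way round below 0.04 rad or angle between the x axis of bracket and the y axis of jig, either way round below 0.04 rad) and contact force between bracket and fence_far above 1 N and contact force between bracket and fence_left above 1 N and contact force between the fingers and bracket above 1 N), for 0.2 s.
At the end, for the whole second after the job is handed in: Bracket still held, flat on the plate (3 mm, 0.05 rad), square within 0.04 rad either way round, origin 20 to 36 mm from each fence, over 1 N on each; eraser and vial at rest in tray and vial box, pencil and other vial still in theirs (all of step 1 and all of step 2 and x of pencil in the frame of tray between -0.044 and 0.044 m and y of pencil in the frame of tray between -0.071 and 0.071 m and z of pencil in the frame of tray between -0.005 and 0.022 m and x of vial_kept in the frame of vial_box between -0.042 and 0.042 m and y of vial_kept in the frame of vial_box between -0.042 and 0.042 m and z of vial_kept in the frame of vial_box between -0.005 and 0.024 m and linear speed of bracket below 0.01 m/s); the arm keeps its last pose, push and grip.
It fails at once if the oil bottle is knocked over or shifted by more than 25 mm (distance of oil_bottle from where it was at the start of the episode above 0.025 m or angle between oil_bottle's own z axis and vertical above 0.6 rad).
It fails at once if the tally counter is knocked over or shifted by more than 25 mm (distance of tally_counter from where it was at the start of the episode above 0.025 m or angle between tally_counter's own z axis and vertical above 0.6 rad).
It also fails if it takes over 72 s, if anything falls off the work surface, if the arm or the gripper's body presses on something with over 40 N, if the wrist force passes 120 N, or if a joint passes its speed limit or range.

### The arm

A 6-joint arm with a two-finger parallel gripper is mounted at the origin on a cart in front of the work surface, level with it; the furniture and walls round the work are solid. World frame = base frame: x ahead of the robot, y to its left, z up, the work surface at z = 0. Lengths are in m, angles in rad, forces in N, time in s.
With the tool pointing down it reaches from about 0.3 to 0.875 m from the base axis. Payload 6.4 kg.
Tool frame: the origin (TCP) lies at the very end of the fingers, on their centre line; the grasp point (between the pads) lies 19 mm behind it; z points along the fingers, y is the line along which they close (so a half turn about z gives the same grasp; the last joint's range is limited). The gripper opens to 85 mm and grips with 20 to 120 N. Pads are 22 mm wide; open, the fingers measure 114 mm over their backs; the gripper's body (76 mm by 85 mm) begins 54 mm behind the grasp point. The pads swing forward as they close: fully open they stand 13 mm farther back than shut.
Start: joints at [1.001, 0.181, 1.607, -0, 1.354, -0.206], TCP at [0.205, 0.537, 0.231] pointing down, gripper open.
Joint ranges: [-2.99, 2.99], [-0.89, 2.07], [0.3, 2.58], [-1.14, 4.28], [0, 2.63], [-3.12, 3.12]. Speed limits (rad/s): [2.57, 2.57, 3.01, 3.14, 3.14, 3.14].

### API

Orientations are given as a unit quaternion [x, y, z, w].
In Python, from cell import observe, read_camera, camera_info, bot gives the robot as it stands.
- The arm moves only by the tool move_arm, never from a script. Its argument "commands" is a list of rows, each an object of numbers: "x", "y", "z": the shift along the tool's x, y, z in m; "wx", "wy", "wz": the turn, a rotation vector about the tool's x, y, z in degrees; "jaw": the opening, from -1 (shut) to 1 (fully open). In form: [{"x": .., "y": .., "z": .., "wx": .., "wy": .., "wz": .., "jaw": ..}, ...]. A call has 1 to 12 rows; each row is the pose to reach, as a shift and turn from the pose commanded when the call began, along the tool's axes at that moment; what a row does not reach only later rows make up. A row lasts 1/8 s, in which the tool goes at most 62.5 mm and 10.7 degrees, less where a joint would pass 70% of its speed; a pose out of reach is approached as far as the arm can. A call with a gripper value outside its range is refused whole. The fingers move at their own pace and stop on an object; the grip force is fixed at half the most. Time passes only in rows, so rows that repeat a pose let the fingers close. It gives the time, the measured TCP pose, the force, the opening and the grip force at its end, in the units of the state.
- observe(): the state, without advancing time (a new reading comes with each control period).
- read_camera(name): name is "side" or "top"; returns the picture (384x512x3 uint8, blue, green, red); there is no depth.
- camera_info(name): a dict with "intrinsics" (3x3 intrinsics, pixels), "origin" and "rotation" of the camera in the world. Camera axes: x right, y up, looking along -z (the intrinsics and any distortion apply to the point x, -y, -z); pixel columns grow to the right and rows downward; lengths in m; the calibration is good to about 2 mm. A picture is of the moment at which its call begins. camera_info takes no time and is no camera call.
- bot.hand_in(): hands the job in; it is judged then, once.
The state is a dict: "time": time; "joints": joint angles; "qvel": joint speeds; "joint_torque": joint torques, N m; "eef_pos": TCP position; "orientation": TCP orientation; "ft_force": force on the tool from outside, world axes, zero at the start; "moment": the same for the moment, N m; "width": finger opening in m; "finger_force": force on a finger pad.
Only numpy, scipy, OpenCV 4.12 (cv2) and the standard library are available. Lean on these libraries where they do the work, as an engineer would, in place of code of your own. Each camera call takes 0.05 s, during which the arm holds its last target. There are 200 camera calls.

## Working session

There is one attempt and no reset: what is moved stays moved. The work goes in short steps, Python scripts to look and compute and a tool call to move; the robot and the scene stay as the last step left them, time stands still between calls to the robot, and variables do not carry over. Pictures are saved under pics/ and viewed, at most 10 in all, crops included, and the job is handed in when it is done.

Besides the shell and the picture viewer there is one more tool, called after ">>>" as a command line: name --argument value ..., lists and objects as JSON in quotes. move_arm: Moves the arm, as the interface text tells. Its arguments: {"type":"object","properties":{"commands":{"type":"array"}},"required":["commands"]}

```bash
mkdir -p pics; ls; python3 - <<'E'
from cell import *
import cv2
s=observe();print({k:s[k] for k in('time','eef_pos','orientation','width','ft_force')})
for n in('side','top'):
    cv2.imwrite(f'pics/{n}0.png',read_camera(n)); i=camera_info(n); print(n,i)
E
```

```text
pics
{'time': 0.0, 'eef_pos': array([0.20431436, 0.53690356, 0.23039852]), 'orientation': array([ 1.80920186e-01,  9.83497406e-01, -7.96891020e-04, -3.20501762e-04]), 'width': 0.08527439439282905, 'ft_force': array([-0.35518538,  0.25035061, -0.19396178])}
side {'intrinsics': array([[412.70545756,   0.        , 257.08598463],
       [  0.        , 412.70545756, 193.40740165],
       [  0.        ,   0.        ,   1.        ]]), 'origin': array([ 0.50331388, -0.88467722,  0.49924847]), 'rotation': array([ 0.48858968, -0.00892169, -0.03117919,  0.87191077])}
top {'intrinsics': array([[442.33593163,   0.        , 252.05895261],
       [  0.        , 442.33593163, 186.32425917],
       [  0.        ,   0.        ,   1.        ]]), 'origin': array([ 0.36284455, -0.14967334,  1.01693324]), 'rotation': array([ 0.06106314, -0.07770123, -0.69596523,  0.71124273])}
```

View pics/top0.png

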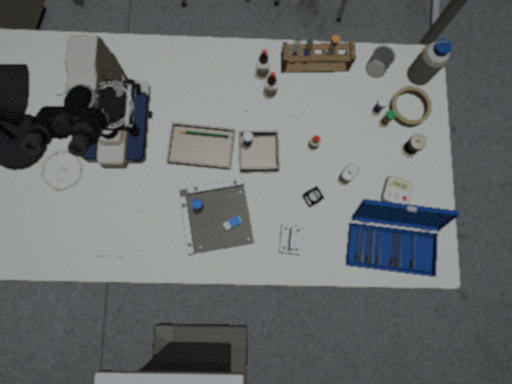

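View pics/side0.png

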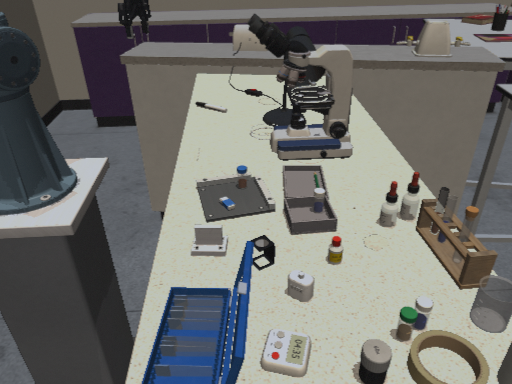

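The top view shows the jig at (218,217), with fences on its left and upper edges. The vial is at (197,205), the eraser at (232,222), the bracket at (290,238), the tray at (202,147) and the vial box at (260,152). The side view shows the same layout. Next I'll enlarge the work area.

```bash
cat > h.py <<'E'
import numpy as np, cv2
from cell import *
from scipy.spatial.transform import Rotation as R
I={n:camera_info(n) for n in('side','top')}
def proj(n,p):
    c=I[n];q=R.from_quat(c['rotation']).inv().apply(np.atleast_2d(p)-c['origin'])
    k=c['intrinsics'];u=np.c_[q[:,0]/-q[:,2],-q[:,1]/-q[:,2],np.ones(len(q))]@k.T
    return u[:,:2]
def ray(n,uv):
    c=I[n];v=np.linalg.inv(c['intrinsics'])@[uv[0],uv[1],1]
    return np.array(c['origin']),R.from_quat(c['rotation']).apply([v[0],-v[1],-v[2]])
def onz(n,uv,z):
    o,d=ray(n,uv);return o+d*(z-o[2])/d[2]
def tri(a,b):
    o1,d1=ray('top',a);o2,d2=ray('side',b)
    s=np.linalg.lstsq(np.c_[d1,-d2],o2-o1,rcond=None)[0]
    p,q=o1+s[0]*d1,o2+s[1]*d2;return (p+q)/2,np.linalg.norm(p-q)
def crop(src,out,x,y,w,h,f):
    im=cv2.imread(src)if isinstance(src,str) else src
    cv2.imwrite(out,cv2.resize(im[y:y+h,x:x+w],None,fx=f,fy=f,interpolation=cv2.INTER_CUBIC))
E
python3 - <<'E'
from h import *
crop('pics/top0.png','pics/topc.png',160,115,160,145,4)  
crop('pics/side0.png','pics/sidec.png',180,155,160,115,5)
print(proj('top',[[0,0,0],[.205,.537,.231]]))
for uv in[(218,217),(197,205),(232,222),(290,238),(202,147),(260,152)]:print(uv,onz('top',uv,0.01).round(3))
E
```

```text
[[ 164.58007751  450.1755288 ]
 [-180.71241969  364.2657109 ]]
(218, 217) [ 0.49  -0.095  0.01 ]
(197, 205) [ 0.517 -0.046  0.01 ]
(232, 222) [ 0.48  -0.127  0.01 ]
(290, 238) [ 0.446 -0.26   0.01 ]
(202, 147) [ 0.655 -0.052  0.01 ]
(260, 152) [ 0.647 -0.189  0.01 ]
```

View pics/topc.png

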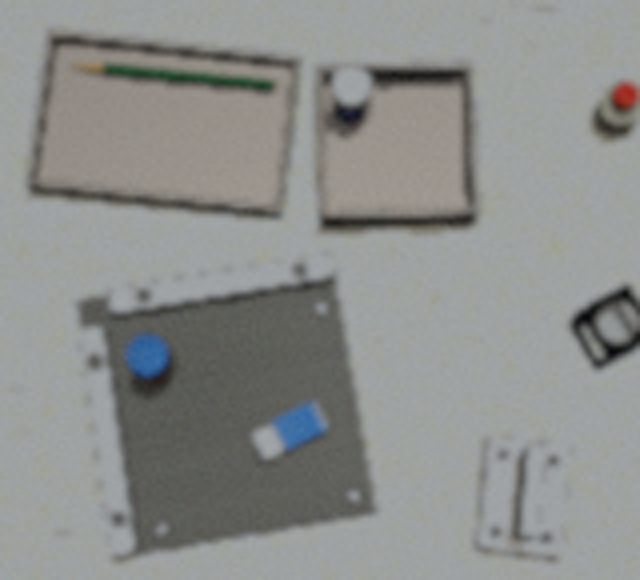

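View pics/sidec.png

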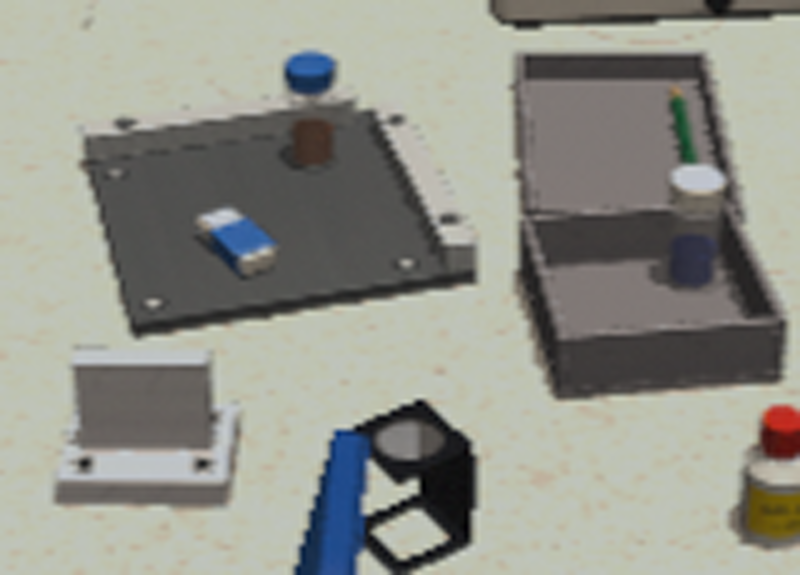

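The crops show these pixel positions:
- **Vial cap:** top crop (148,352), side crop (310,60).
- **Eraser centre:** (290,430) and (238,233).
- **Bracket web top:** around (533,492) in the top crop, and (75..212,355) in the side crop.
- **Plate, tray and box:** their corners are visible in the crops.

Next I'll fit the poses.

```bash
cat > fit.py <<'E'
from h import *
from scipy.optimize import least_squares
T=lambda p:((p[0]+.5)/4-.5+160,(p[1]+.5)/4-.5+115)
S=lambda p:((p[0]+.5)/5-.5+180,(p[1]+.5)/5-.5+155)
def fit(name,obs,g,free_z=False):
    def f(v):
        r=[]
        for cam,p,m in obs:
            w=R.from_euler('z',v[2]).apply(m)+[v[0],v[1],v[3] if free_z else 0]
            r+=list(proj(cam,w)[0]-(T(p) if cam=='top' else S(p)))
        return r
    s=least_squares(f,list(g)+([0] if free_z else []),x_scale=[.1,.1,1]+([.1] if free_z else []),loss='soft_l1');print(name,s.x.round(4),'yaw',np.degrees(s.x[2]).round(1),'rms',np.sqrt(np.mean(np.square(f(s.x)))).round(2),np.round(f(s.x),1));return s.x
if __name__=='__main__':
    t,s='top','side'
    a=.075;z=.008
    J=[(t,(375,512),(-a,-a,z)),(t,(117,558),(-a,a,z)),(t,(80,300),(a,a,z)),
       (s,(133,325),(-a,-a,z)),(s,(475,270),(a,-a,z)),(t,(133,548),(-.069,.061,.022)),(t,(107,326),(.055,.061,.022)),
       (t,(336,280),(.061,-.069,.008)),(s,(83,160),(-a,.061,.008))]
    fit('jig',J,(.49,-.095,.15),True)
    x,y=.048,.075
    fit('tray',[(t,(50,35),(x,y,.018)),(t,(300,60),(x,-y,.018)),(t,(280,215),(-x,-y,.018)),(t,(30,192),(-x,y,.018)),
      (s,(516,53),(-x,y,.018)),(s,(707,53),(x,y,.018))],(.65,-.05,0),True)
    x=.046
    fit('box',[(t,(319,66),(x,x,.03)),(t,(469,64),(x,-x,.03)),(t,(476,222),(-x,-x,.03)),(t,(320,228),(-x,x,.03)),
      (s,(523,216),(-x,x,.03)),(s,(555,340),(-x,-x,.03)),(s,(783,322),(x,-x,.03))],(.65,-.19,0),True)
    B=[(t,(487,438),(.032,.024,.012)),(t,(475,550),(-.032,.024,.012)),(t,(560,558),(-.032,-.024,.012)),(t,(570,452),(.032,-.024,.012)),
      (s,(73,365),(-.025,-.005,.052)),(s,(212,365),(.025,-.005,.052)),(s,(57,487),(-.032,-.024,.012)),(s,(228,487),(.032,-.024,.012))]
    fit('bracket',B,(.45,-.26,0),True)
    for n,p,q in[('vial',(148,354),(310,60)),('kept',(353,85),(698,178)),('eraser',(290,430),(238,232)),('oil',(626,96),(782,420))]:
        X,e=tri(T(p),S(q));print(n,'top at',X.round(4),'gap',e.round(4))
    a=onz(t,T((262,445)),.02);b=onz(t,T((320,414)),.02);print('eraser long yaw',np.degrees(np.arctan2(*(b-a)[1::-1])),np.linalg.norm(b-a))
E
python3 fit.py
```

```text
jig [ 0.4926 -0.0918  0.1895  0.0016] yaw 10.9 rms 0.73 [ 1.1  0.3 -0.1  0.1 -0.1 -0.1 -1.  -0.2  0.2 -0.2  1.  -1.4 -0.4 -0.2
 -1.6  0.7  0.5  0.5]
tray [ 0.6572 -0.0496 -0.0873 -0.001 ] yaw -5.0 rms 0.71 [-0.2 -1.   0.4 -0.2  0.7  0.3 -1.1 -1.  -1.   0.4 -0.8  0.3]
box [ 0.6461 -0.1847  0.0424 -0.0013] yaw 2.4 rms 0.85 [-1.   0.1  0.9  0.1  0.5 -1.2 -0.5 -2.  -1.5  0.  -0.5  0.1  0.   0.3]
bracket [ 0.4445 -0.2609 -0.0854 -0.0023] yaw -4.9 rms 0.62 [-0.2 -0.6  0.2 -0.5  0.  -0.2 -0.2 -1.8 -0.4  0.5 -1.1  0.5 -0.4 -0.4
 -0.2 -0.3]
vial top at [ 0.5137 -0.0502  0.0606] gap 0.0009
kept top at [ 0.6716 -0.1588  0.0547] gap 0.0007
eraser top at [ 0.4787 -0.1278  0.019 ] gap 0.0009
oil top at [ 0.6714 -0.3153  0.0489] gap 0.0012
eraser long yaw -60.43052119564847 0.03707147535624989
```

```bash
cat > go.py <<'E'
import sys; from h import *
# usage: go.py x y z yaw_of_tool_y_deg -> tool-frame shift (mm) and rotvec (deg) from the measured pose
x,y,z,w=map(float,sys.argv[1:5]); s=observe(); R0=R.from_quat(s['orientation'])
c,n=np.cos(np.radians(w)),np.sin(np.radians(w))
R1=R.from_matrix(np.c_[[-n,c,0][::1],[c,n,0],[0,0,-1]]) 
if np.linalg.det(R1.as_matrix())<0: print('bad')
R1=R.from_matrix(np.c_[np.cross([c,n,0],[0,0,-1]),[c,n,0],[0,0,-1]])
print('t',s['time'],'pos',s['eef_pos'].round(4),'w',s['width'].round(4),'F',s['ft_force'].round(1))
print('shift',R0.inv().apply(np.array([x,y,z])-s['eef_pos']).round(4),'turn',np.degrees((R0.inv()*R1).as_rotvec()).round(1))
E
python3 go.py .4787 -.1278 .08 30
```

```text
Traceback (most recent call last):
  File "go.py", line 8, in <module>
    print('t',s['time'],'pos',s['eef_pos'].round(4),'w',s['width'].round(4),'F',s['ft_force'].round(1))
                                                        ^^^^^^^^^^^^^^^^
AttributeError: 'float' object has no attribute 'round'
```

```bash
sed -i "s/s\['width'\].round(4)/round(s['width'],4)/; /\[::1\]/d; /'bad'/d" go.py; python3 go.py .4787 -.1278 .08 30
```

```text
t 0.1 pos [0.2043 0.537  0.2305] w 0.0856 F [0.6 0.2 0.3]
shift [-0.493  -0.5234  0.1511] turn [-0.1  0.  39.2]
```

>>> move_arm --commands '[{"x":-0.493,"y":-0.523,"z":0.08,"wz":39.2,"jaw":0.2},{"x":-0.493,"y":-0.523,"z":0.08,"wz":39.2,"jaw":0.2},{"x":-0.493,"y":-0.523,"z":0.08,"wz":39.2,"jaw":0.2},{"x":-0.493,"y":-0.523,"z":0.08,"wz":39.2,"jaw":0.2},{"x":-0.493,"y":-0.523,"z":0.08,"wz":39.2,"jaw":0.2},{"x":-0.493,"y":-0.523,"z":0.08,"wz":39.2,"jaw":0.2},{"x":-0.493,"y":-0.523,"z":0.08,"wz":39.2,"jaw":0.2},{"x":-0.493,"y":-0.523,"z":0.08,"wz":39.2,"jaw":0.2},{"x":-0.493,"y":-0.523,"z":0.08,"wz":39.2,"jaw":0.2},{"x":-0.493,"y":-0.523,"z":0.08,"wz":39.2,"jaw":0.2},{"x":-0.493,"y":-0.523,"z":0.08,"wz":39.2,"jaw":0.2},{"x":-0.493,"y":-0.523,"z":0.08,"wz":39.2,"jaw":0.2}]'

```text
validation failed for argument at $.co...
```

```bash
python3 go.py .4787 -.1278 .011 30
```

```text
t 0.1 pos [0.2043 0.537  0.2305] w 0.0856 F [0.6 0.2 0.3]
shift [-0.4931 -0.5233  0.2201] turn [-0.1  0.  39.2]
```

>>> move_arm --commands '[{"x":-0.493,"y":-0.523,"z":0.08,"wx":0,"wy":0,"wz":39.2,"jaw":0.2},{"x":-0.493,"y":-0.523,"z":0.08,"wx":0,"wy":0,"wz":39.2,"jaw":0.2}]'

```text
time: 0.35
eef_pos: [0.252, 0.4213, 0.2167]
orientation: [0.363, 0.932, -0.0, -0.0]
ft_force: [0.8, -0.3, -0.2]
width: 0.0522
finger_force: 0.0
```

```bash
python3 go.py .4787 -.1278 .12 30
```

```text
t 0.35 pos [0.252  0.4213 0.2167] w 0.0522 F [ 0.8 -0.3 -0.2]
shift [-0.5384 -0.251   0.097 ] turn [-0.   0.  17.4]
```

>>> move_arm --commands '[{"x":-0.538,"y":-0.251,"z":0.097,"wx":0,"wy":0,"wz":17.4,"jaw":0.2},{"x":-0.538,"y":-0.251,"z":0.097,"wx":0,"wy":0,"wz":17.4,"jaw":0.2},{"x":-0.538,"y":-0.251,"z":0.097,"wx":0,"wy":0,"wz":17.4,"jaw":0.2},{"x":-0.538,"y":-0.251,"z":0.097,"wx":0,"wy":0,"wz":17.4,"jaw":0.2},{"x":-0.538,"y":-0.251,"z":0.097,"wx":0,"wy":0,"wz":17.4,"jaw":0.2},{"x":-0.538,"y":-0.251,"z":0.097,"wx":0,"wy":0,"wz":17.4,"jaw":0.2},{"x":-0.538,"y":-0.251,"z":0.097,"wx":0,"wy":0,"wz":17.4,"jaw":0.2},{"x":-0.538,"y":-0.251,"z":0.097,"wx":0,"wy":0,"wz":17.4,"jaw":0.2},{"x":-0.538,"y":-0.251,"z":0.097,"wx":0,"wy":0,"wz":17.4,"jaw":0.2},{"x":-0.538,"y":-0.251,"z":0.097,"wx":0,"wy":0,"wz":17.4,"jaw":0.2},{"x":-0.538,"y":-0.251,"z":0.097,"wx":0,"wy":0,"wz":17.4,"jaw":0.2},{"x":-0.538,"y":-0.251,"z":0.097,"wx":0,"wy":0,"wz":17.4,"jaw":0.2}]'

```text
time: 1.85
eef_pos: [0.48, -0.1245, 0.12]
orientation: [0.498, 0.867, 0.0, -0.001]
ft_force: [0.3, -0.1, -1.7]
width: 0.051
finger_force: 0.0
```

```bash
python3 go.py .4787 -.1278 .011 30
```

```text
t 1.85 pos [ 0.48   -0.1245  0.12  ] w 0.051 F [ 0.3 -0.1 -1.7]
shift [-0.0024 -0.0027  0.109 ] turn [-0.  -0.1  0.3]
```

>>> move_arm --commands '[{"x":-0.0025,"y":-0.0027,"z":0.05,"wx":0,"wy":0,"wz":0,"jaw":0.2},{"x":-0.0025,"y":-0.0027,"z":0.09,"wx":0,"wy":0,"wz":0,"jaw":0.2},{"x":-0.0025,"y":-0.0027,"z":0.109,"wx":0,"wy":0,"wz":0,"jaw":0.2},{"x":-0.0025,"y":-0.0027,"z":0.109,"wx":0,"wy":0,"wz":0,"jaw":0.2},{"x":-0.0025,"y":-0.0027,"z":0.109,"wx":0,"wy":0,"wz":0,"jaw":-1},{"x":-0.0025,"y":-0.0027,"z":0.109,"wx":0,"wy":0,"wz":0,"jaw":-1},{"x":-0.0025,"y":-0.0027,"z":0.109,"wx":0,"wy":0,"wz":0,"jaw":-1},{"x":-0.0025,"y":-0.0027,"z":0.109,"wx":0,"wy":0,"wz":0,"jaw":-1}]'

```text
time: 2.85
eef_pos: [0.4809, -0.129, 0.0131]
orientation: [0.498, 0.867, 0.0, 0.001]
ft_force: [-0.8, 0.9, 7.7]
width: 0.0161
finger_force: 59.1
```

```bash
python3 - <<'E'
import numpy as np
c,n=np.cos(-.0873),np.sin(-.0873)
for p in[(-.012,0)]:print(.6572+c*p[0]-n*p[1],-.0496+n*p[0]+c*p[1])
c,n=np.cos(.0424),np.sin(.0424)
print(.6461+(c+ -n)*-.014,-.1847+(n+c)*-.014)
E
python3 go.py .645 -.049 .09 85
```

```text
0.6452456987053463 -0.04855373017025215
0.6327060045924113 -0.19928083972278327
t 2.85 pos [ 0.4809 -0.129   0.0131] w 0.0161 F [-0.8  0.9  7.7]
shift [-0.0138  0.1822 -0.0765] turn [  0.    0.1 -54.7]
```

>>> move_arm --commands '[{"x":0,"y":0,"z":-0.06,"wx":0,"wy":0,"wz":0,"jaw":-1},{"x":-0.014,"y":0.182,"z":-0.076,"wx":0,"wy":0,"wz":-54.7,"jaw":-1},{"x":-0.014,"y":0.182,"z":-0.076,"wx":0,"wy":0,"wz":-54.7,"jaw":-1},{"x":-0.014,"y":0.182,"z":-0.076,"wx":0,"wy":0,"wz":-54.7,"jaw":-1},{"x":-0.014,"y":0.182,"z":-0.076,"wx":0,"wy":0,"wz":-54.7,"jaw":-1},{"x":-0.014,"y":0.182,"z":-0.076,"wx":0,"wy":0,"wz":-54.7,"jaw":-1},{"x":-0.014,"y":0.182,"z":-0.076,"wx":0,"wy":0,"wz":-54.7,"jaw":-1},{"x":-0.014,"y":0.182,"z":-0.076,"wx":0,"wy":0,"wz":-54.7,"jaw":-1}]'

```text
time: 3.85
eef_pos: [0.644, -0.0492, 0.0879]
orientation: [0.046, 0.999, -0.0, 0.0]
ft_force: [-0.7, 1.0, 0.6]
width: 0.0157
finger_force: 58.9
```

```bash
python3 go.py .645 -.049 .0105 85
```

```text
t 3.85 pos [ 0.644  -0.0492  0.0879] w 0.0157 F [-0.7  1.   0.6]
shift [-0.001   0.0003  0.0774] turn [-0.   0.  -0.2]
```

>>> move_arm --commands '[{"x":0,"y":0,"z":0.04,"wx":0,"wy":0,"wz":0,"jaw":-1},{"x":0,"y":0,"z":0.066,"wx":0,"wy":0,"wz":0,"jaw":-1},{"x":0,"y":0,"z":0.077,"wx":0,"wy":0,"wz":0,"jaw":-1},{"x":0,"y":0,"z":0.077,"wx":0,"wy":0,"wz":0,"jaw":-1},{"x":0,"y":0,"z":0.077,"wx":0,"wy":0,"wz":0,"jaw":0.2},{"x":0,"y":0,"z":0.077,"wx":0,"wy":0,"wz":0,"jaw":0.2},{"x":0,"y":0,"z":0.03,"wx":0,"wy":0,"wz":0,"jaw":0.2},{"x":0,"y":0,"z":-0.03,"wx":0,"wy":0,"wz":0,"jaw":0.2},{"x":0,"y":0,"z":-0.03,"wx":0,"wy":0,"wz":0,"jaw":0.2}]'

```text
time: 4.97
eef_pos: [0.6484, -0.0502, 0.1246]
orientation: [0.044, 0.999, -0.001, 0.006]
ft_force: [1.1, -0.3, -0.8]
width: 0.0512
finger_force: 0.0
```

```bash
python3 go.py .5137 -.0502 .12 -45;python3 - <<'E'
from h import *
crop(read_camera('top'),'pics/t1.png',160,115,160,145,4)
E
```

```text
t 4.975 pos [ 0.6484 -0.0502  0.1246] w 0.0512 F [ 1.1 -0.3 -0.8]
shift [ 0.1342 -0.0118  0.003 ] turn [  0.7   0.5 130. ]
```

View pics/t1.png

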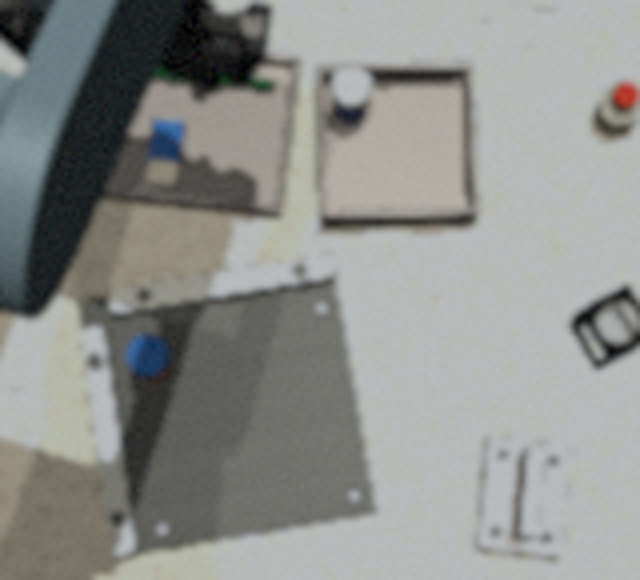

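The eraser lies in the tray at (165,152) and the vial is still at (148,354). Vial next.

```bash
python3 go.py .5137 -.0502 .12 135
```

```text
t 5.025 pos [ 0.6463 -0.0497  0.1212] w 0.0513 F [-0.6  0.5 -1.3]
shift [ 0.132  -0.0121  0.0003] turn [ -0.2   0.3 -50. ]
```

>>> move_arm --commands '[{"x":0.132,"y":-0.012,"z":0,"wx":0,"wy":0,"wz":-50,"jaw":0.2},{"x":0.132,"y":-0.012,"z":0,"wx":0,"wy":0,"wz":-50,"jaw":0.2},{"x":0.132,"y":-0.012,"z":0,"wx":0,"wy":0,"wz":-50,"jaw":0.2},{"x":0.132,"y":-0.012,"z":0,"wx":0,"wy":0,"wz":-50,"jaw":0.2},{"x":0.132,"y":-0.012,"z":0,"wx":0,"wy":0,"wz":-50,"jaw":0.2},{"x":0.132,"y":-0.012,"z":0,"wx":0,"wy":0,"wz":-50,"jaw":0.2},{"x":0.132,"y":-0.012,"z":0,"wx":0,"wy":0,"wz":-50,"jaw":0.2}]'

```text
time: 5.9
eef_pos: [0.5109, -0.0494, 0.1167]
orientation: [-0.381, 0.924, 0.0, -0.001]
ft_force: [0.5, -0.6, -0.6]
width: 0.0512
finger_force: 0.0
```

```bash
python3 go.py .5137 -.0502 .034 135
```

```text
t 5.9 pos [ 0.5109 -0.0494  0.1167] w 0.0512 F [ 0.5 -0.6 -0.6]
shift [-0.0015 -0.0027  0.0827] turn [ 0.1 -0.  -0.2]
```

>>> move_arm --commands '[{"x":-0.001,"y":-0.002,"z":0.03,"wx":0,"wy":0,"wz":0,"jaw":0.2},{"x":-0.001,"y":-0.002,"z":0.06,"wx":0,"wy":0,"wz":0,"jaw":0.2},{"x":-0.001,"y":-0.002,"z":0.083,"wx":0,"wy":0,"wz":0,"jaw":0.2},{"x":-0.001,"y":-0.002,"z":0.083,"wx":0,"wy":0,"wz":0,"jaw":0.2},{"x":-0.001,"y":-0.002,"z":0.083,"wx":0,"wy":0,"wz":0,"jaw":-1},{"x":-0.001,"y":-0.002,"z":0.083,"wx":0,"wy":0,"wz":0,"jaw":-1},{"x":-0.001,"y":-0.002,"z":0.083,"wx":0,"wy":0,"wz":0,"jaw":-1},{"x":-0.001,"y":-0.002,"z":0.083,"wx":0,"wy":0,"wz":0,"jaw":-1}]'

```text
time: 6.9
eef_pos: [0.5145, -0.0505, 0.0356]
orientation: [-0.382, 0.924, -0.001, 0.001]
ft_force: [0.4, 0.6, 6.1]
width: 0.0212
finger_force: 58.9
```

```bash
python3 go.py .6327 -.1993 .10 135
```

```text
t 6.9 pos [ 0.5145 -0.0505  0.0356] w 0.0212 F [0.4 0.6 6.1]
shift [ 0.0214 -0.189  -0.0641] turn [-0.1  0.1 -0. ]
```

>>> move_arm --commands '[{"x":0,"y":0,"z":-0.06,"wx":0,"wy":0,"wz":0,"jaw":-1},{"x":0,"y":-0.03,"z":-0.064,"wx":0,"wy":0,"wz":0,"jaw":-1},{"x":0.01,"y":-0.08,"z":-0.064,"wx":0,"wy":0,"wz":0,"jaw":-1},{"x":0.015,"y":-0.13,"z":-0.064,"wx":0,"wy":0,"wz":0,"jaw":-1},{"x":0.021,"y":-0.175,"z":-0.064,"wx":0,"wy":0,"wz":0,"jaw":-1},{"x":0.021,"y":-0.189,"z":-0.064,"wx":0,"wy":0,"wz":0,"jaw":-1},{"x":0.021,"y":-0.189,"z":-0.064,"wx":0,"wy":0,"wz":0,"jaw":-1}]'

```text
time: 7.78
eef_pos: [0.632, -0.1988, 0.0979]
orientation: [-0.382, 0.924, 0.0, -0.0]
ft_force: [-0.3, 0.6, 0.5]
width: 0.0215
finger_force: 58.8
```

```bash
python3 go.py .6327 -.1993 .0325 135
```

```text
t 7.775 pos [ 0.632  -0.1988  0.0979] w 0.0215 F [-0.3  0.6  0.5]
shift [-0.0002 -0.0009  0.0654] turn [ 0.1 -0.  -0.1]
```

>>> move_arm --commands '[{"x":0,"y":0,"z":0.03,"wx":0,"wy":0,"wz":0,"jaw":-1},{"x":0,"y":0,"z":0.056,"wx":0,"wy":0,"wz":0,"jaw":-1},{"x":0,"y":0,"z":0.065,"wx":0,"wy":0,"wz":0,"jaw":-1},{"x":0,"y":0,"z":0.065,"wx":0,"wy":0,"wz":0,"jaw":-1},{"x":0,"y":0,"z":0.065,"wx":0,"wy":0,"wz":0,"jaw":0},{"x":0,"y":0,"z":0.065,"wx":0,"wy":0,"wz":0,"jaw":0},{"x":0,"y":0,"z":0.065,"wx":0,"wy":0,"wz":0,"jaw":0},{"x":0,"y":0,"z":0.03,"wx":0,"wy":0,"wz":0,"jaw":0},{"x":0,"y":0,"z":-0.02,"wx":0,"wy":0,"wz":0,"jaw":0},{"x":0,"y":0,"z":-0.04,"wx":0,"wy":0,"wz":0,"jaw":0}]'

```text
time: 9.02
eef_pos: [0.634, -0.1997, 0.1423]
orientation: [-0.382, 0.924, -0.002, 0.002]
ft_force: [1.4, 0.4, 0.3]
width: 0.0425
finger_force: 0.0
```

```bash
python3 go.py .4445 -.2609 .12 85.1
```

```text
t 9.025 pos [ 0.634  -0.1997  0.1423] w 0.0425 F [1.4 0.4 0.3]
shift [0.1773 0.0907 0.0215] turn [-0.2  0.2 49.9]
```

>>> move_arm --commands '[{"x":0.177,"y":0.091,"z":0.02,"wx":0,"wy":0,"wz":50,"jaw":0},{"x":0.177,"y":0.091,"z":0.02,"wx":0,"wy":0,"wz":50,"jaw":0},{"x":0.177,"y":0.091,"z":0.02,"wx":0,"wy":0,"wz":50,"jaw":0},{"x":0.177,"y":0.091,"z":0.02,"wx":0,"wy":0,"wz":50,"jaw":0},{"x":0.177,"y":0.091,"z":0.02,"wx":0,"wy":0,"wz":50,"jaw":0},{"x":0.177,"y":0.091,"z":0.02,"wx":0,"wy":0,"wz":50,"jaw":0},{"x":0.177,"y":0.091,"z":0.02,"wx":0,"wy":0,"wz":50,"jaw":0},{"x":0.177,"y":0.091,"z":0.02,"wx":0,"wy":0,"wz":50,"jaw":0}]'

```text
time: 10.02
eef_pos: [0.4428, -0.2593, 0.1183]
orientation: [0.043, 0.999, 0.0, -0.0]
ft_force: [0.0, -0.1, 0.1]
width: 0.0426
finger_force: 0.0
```

```bash
python3 go.py .4445 -.2609 .022 85.1; python3 - <<'E'
from h import *
a=cv2.resize(read_camera('top')[115:260,160:320],None,fx=3,fy=3,interpolation=cv2.INTER_CUBIC);b=cv2.resize(read_camera('side')[130:275,180:285],None,fx=3,fy=3,interpolation=cv2.INTER_CUBIC)
cv2.imwrite('pics/t2.png',np.hstack([a,b]))
E
```

```text
t 10.025 pos [ 0.4428 -0.2593  0.1183] w 0.0426 F [ 0.  -0.1  0.1]
shift [-0.0018 -0.0015  0.0963] turn [ 0. -0. -0.]
```

View pics/t2.png

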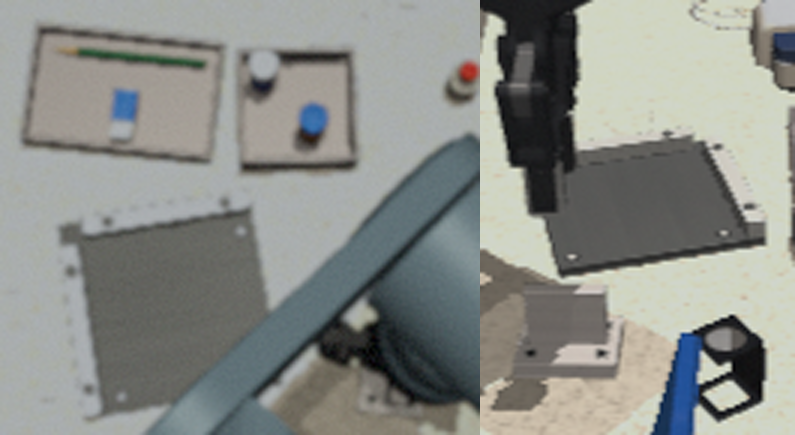

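The vial stands in the box at (313,120), the eraser lies in the tray, and the plate is clear. The side view shows the gripper tip at crop (543,212), so I'll check that against the web.

```bash
python3 - <<'E'
from h import *
print(proj('side',[observe()['eef_pos'],[.4445,-.2609,.052]]), 'seen tip',(180+63/3,130+212/3),'seen web',(180+(566-480)/3,130+287/3))
E
```

```text
[[203.78438684 194.49456045]
 [207.59999538 225.49375908]] seen tip (201.0, 200.66666666666669) seen web (208.66666666666666, 225.66666666666669)
```

>>> move_arm --commands '[{"x":-0.002,"y":-0.002,"z":0.04,"wx":0,"wy":0,"wz":0,"jaw":0},{"x":-0.002,"y":-0.002,"z":0.075,"wx":0,"wy":0,"wz":0,"jaw":0},{"x":-0.002,"y":-0.002,"z":0.095,"wx":0,"wy":0,"wz":0,"jaw":0},{"x":-0.002,"y":-0.002,"z":0.095,"wx":0,"wy":0,"wz":0,"jaw":0},{"x":-0.002,"y":-0.002,"z":0.095,"wx":0,"wy":0,"wz":0,"jaw":-1},{"x":-0.002,"y":-0.002,"z":0.095,"wx":0,"wy":0,"wz":0,"jaw":-1},{"x":-0.002,"y":-0.002,"z":0.095,"wx":0,"wy":0,"wz":0,"jaw":-1},{"x":-0.002,"y":-0.002,"z":0.095,"wx":0,"wy":0,"wz":0,"jaw":-1},{"x":-0.002,"y":-0.002,"z":0.095,"wx":0,"wy":0,"wz":0,"jaw":-1}]'

```text
time: 11.25
eef_pos: [0.4454, -0.2626, 0.0248]
orientation: [0.044, 0.999, -0.001, 0.001]
ft_force: [-0.5, 0.2, 7.2]
width: 0.0092
finger_force: 59.6
```

```bash
python3 - <<'E'
from h import *
def j(p,yaw=.1895,o=(.4926,-.0918)):
    c,n=np.cos(yaw),np.sin(yaw);return (o[0]+c*p[0]-n*p[1],o[1]+n*p[0]+c*p[1])
print('home',j((.029,.037)),'approach 12mm off',j((.017,.025)),'pre',j((.009,.017)))
E
python3 go.py .4445 -.2609 .11 85.1
```

```text
home (np.float64(0.5141112465494331), np.float64(-0.04999968574412988)) approach 12mm off (np.float64(0.5045864784789741), np.float64(-0.06404528267711791)) pre (np.float64(0.498236633098668), np.float64(-0.07340901396577659))
t 11.25 pos [ 0.4454 -0.2626  0.0248] w 0.0092 F [-0.5  0.2  7.2]
shift [ 0.0009  0.0014 -0.0852] turn [-0.1  0.1 -0.1]
```

>>> move_arm --commands '[{"x":0,"y":0,"z":-0.04,"wx":0,"wy":0,"wz":0,"jaw":-1},{"x":0,"y":0,"z":-0.08,"wx":0,"wy":0,"wz":0,"jaw":-1},{"x":0,"y":0,"z":-0.08,"wx":0,"wy":0,"wz":0,"jaw":-1},{"x":0,"y":0,"z":-0.08,"wx":0,"wy":0,"wz":0,"jaw":-1}]'

```text
time: 11.75
eef_pos: [0.444, -0.2612, 0.1028]
orientation: [0.044, 0.999, 0.0, -0.0]
ft_force: [0.1, 0.5, -0.7]
width: 0.0094
finger_force: 58.8
```

```bash
python3 go.py .498 -.0735 .10 100.9
```

```text
t 11.75 pos [ 0.444  -0.2612  0.1028] w 0.0094 F [ 0.1  0.5 -0.7]
shift [-0.0373  0.1917  0.0029] turn [  0.   -0.  -15.9]
```

>>> move_arm --commands '[{"x":-0.01,"y":0.05,"z":0,"wx":0,"wy":0,"wz":-4,"jaw":-1},{"x":-0.02,"y":0.1,"z":0,"wx":0,"wy":0,"wz":-8,"jaw":-1},{"x":-0.03,"y":0.15,"z":0,"wx":0,"wy":0,"wz":-12,"jaw":-1},{"x":-0.037,"y":0.18,"z":0,"wx":0,"wy":0,"wz":-15,"jaw":-1},{"x":-0.037,"y":0.192,"z":0,"wx":0,"wy":0,"wz":-15.9,"jaw":-1},{"x":-0.037,"y":0.192,"z":0,"wx":0,"wy":0,"wz":-15.9,"jaw":-1},{"x":-0.037,"y":0.192,"z":0,"wx":0,"wy":0,"wz":-15.9,"jaw":-1}]'

```text
time: 12.62
eef_pos: [0.4977, -0.0745, 0.103]
orientation: [-0.094, 0.996, 0.0, -0.0]
ft_force: [-0.4, -0.3, -0.3]
width: 0.0089
finger_force: 58.9
```

```bash
python3 go.py .498 -.0735 .034 100.9; python3 - <<'E'
from h import *
a=cv2.resize(read_camera('top')[150:265,160:270],None,fx=4,fy=4,interpolation=cv2.INTER_CUBIC);b=cv2.resize(read_camera('side')[145:260,190:280],None,fx=4,fy=4,interpolation=cv2.INTER_CUBIC)
cv2.imwrite('pics/t3.png',np.hstack([a,b])[:, :800])
E
```

```text
t 12.625 pos [ 0.4977 -0.0745  0.103 ] w 0.0089 F [-0.4 -0.3 -0.3]
shift [-0.0005  0.0009  0.069 ] turn [ 0.  -0.1 -0.1]
```

View pics/t3.png

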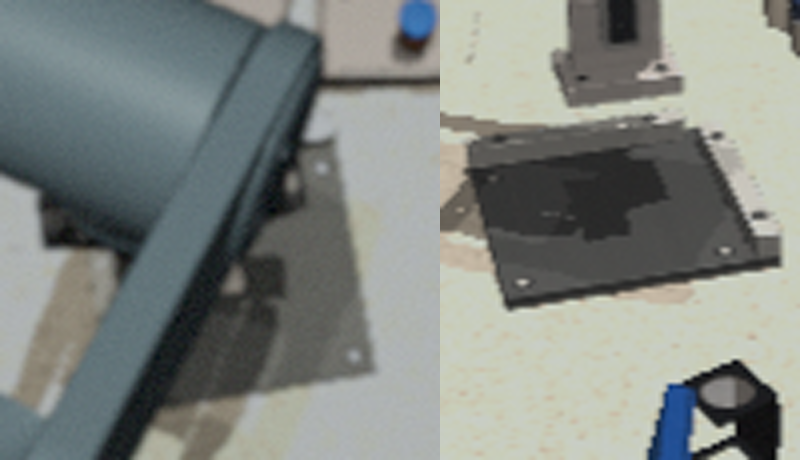

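The bracket is held level above the plate. In the side crop its foot edge, (570,103)–(682,92), runs parallel to the fence line. Lowering it now.

>>> move_arm --commands '[{"x":0,"y":0.001,"z":0.04,"wx":0,"wy":0,"wz":0,"jaw":-1},{"x":0,"y":0.001,"z":0.06,"wx":0,"wy":0,"wz":0,"jaw":-1},{"x":0,"y":0.001,"z":0.068,"wx":0,"wy":0,"wz":0,"jaw":-1},{"x":0,"y":0.001,"z":0.07,"wx":0,"wy":0,"wz":0,"jaw":-1},{"x":0,"y":0.001,"z":0.07,"wx":0,"wy":0,"wz":0,"jaw":-1}]'

```text
time: 13.35
eef_pos: [0.4987, -0.0731, 0.0342]
orientation: [-0.095, 0.996, -0.0, 0.001]
ft_force: [0.5, -0.6, -0.6]
width: 0.0087
finger_force: 59.0
```

```bash
python3 go.py .5141 -.05 .033 100.9
```

```text
t 13.35 pos [ 0.4987 -0.0731  0.0342] w 0.0087 F [ 0.5 -0.6 -0.6]
shift [-0.0195  0.0198  0.0012] turn [-0.   0.1 -0.1]
```

>>> move_arm --commands '[{"x":0,"y":0,"z":0.001,"wx":0,"wy":0,"wz":0,"jaw":-1},{"x":0,"y":0,"z":0.002,"wx":0,"wy":0,"wz":0,"jaw":-1},{"x":0,"y":0,"z":0.002,"wx":0,"wy":0,"wz":0,"jaw":-1},{"x":0,"y":0,"z":0.002,"wx":0,"wy":0,"wz":0,"jaw":-1}]'

```text
time: 13.85
eef_pos: [0.4991, -0.0731, 0.0329]
orientation: [-0.095, 0.995, -0.001, 0.001]
ft_force: [-2.2, 0.8, 6.0]
width: 0.0086
finger_force: 60.1
```

>>> move_arm --commands '[{"x":-0.004,"y":0.004,"z":0,"wx":0,"wy":0,"wz":0,"jaw":-1},{"x":-0.008,"y":0.008,"z":0,"wx":0,"wy":0,"wz":0,"jaw":-1},{"x":-0.012,"y":0.012,"z":0,"wx":0,"wy":0,"wz":0,"jaw":-1},{"x":-0.015,"y":0.015,"z":0,"wx":0,"wy":0,"wz":0,"jaw":-1},{"x":-0.016,"y":0.016,"z":0,"wx":0,"wy":0,"wz":0,"jaw":-1},{"x":-0.016,"y":0.016,"z":0,"wx":0,"wy":0,"wz":0,"jaw":-1}]'

```text
time: 14.6
eef_pos: [0.5122, -0.0542, 0.0329]
orientation: [-0.095, 0.995, -0.001, 0.001]
ft_force: [-0.5, 1.0, 5.4]
width: 0.0093
finger_force: 60.0
```

```bash
cat > f.py <<'E'
from h import *
s=observe();a=R.from_euler('z',-10.9,degrees=True)
print(s['time'],'F jig',a.apply(s['ft_force']).round(1),'origin in corner frame',(a.apply(s['eef_pos']-[.4926,-.0918,.008])-[.061,.061,0]).round(4),'mom',s['moment'].round(2), R.from_quat(s['orientation']).as_matrix()[:,1:].round(4).tolist())
E
python3 f.py;python3 go.py .5141 -.05 .033 100.9
```

```text
14.6 F jig [-0.3  1.1  5.4] origin in corner frame [-0.0346 -0.0278  0.0249] mom [ 0.04  0.12 -0.04] [[-0.189, 0.0029], [0.982, -0.0011], [-0.0016, -1.0]]
t 14.6 pos [ 0.5122 -0.0542  0.0329] w 0.0093 F [-0.5  1.   5.4]
shift [-0.0027  0.0038 -0.0001] turn [-0.1  0.2 -0. ]
```

>>> move_arm --commands '[{"x":-0.001,"y":0.001,"z":0,"wx":0,"wy":0,"wz":0,"jaw":-1},{"x":-0.002,"y":0.002,"z":0,"wx":0,"wy":0,"wz":0,"jaw":-1},{"x":-0.003,"y":0.003,"z":0,"wx":0,"wy":0,"wz":0,"jaw":-1},{"x":-0.003,"y":0.004,"z":0,"wx":0,"wy":0,"wz":0,"jaw":-1},{"x":-0.003,"y":0.004,"z":0,"wx":0,"wy":0,"wz":0,"jaw":-1}]'

```text
time: 15.22
eef_pos: [0.5144, -0.0499, 0.0329]
orientation: [-0.095, 0.995, -0.001, 0.001]
ft_force: [0.6, -1.1, 5.3]
width: 0.0084
finger_force: 59.9
```

```bash
python3 f.py
```

```text
15.225 F jig [ 0.4 -1.2  5.3] origin in corner frame [-0.0316 -0.024   0.0249] mom [-0.05 -0.03 -0.01] [[-0.1887, 0.0031], [0.982, -0.0012], [-0.0018, -1.0]]
```

>>> move_arm --commands '[{"x":-0.001,"y":0.001,"z":0,"wx":0,"wy":0,"wz":0,"jaw":-1},{"x":-0.002,"y":0.002,"z":0,"wx":0,"wy":0,"wz":0,"jaw":-1},{"x":-0.002,"y":0.002,"z":0,"wx":0,"wy":0,"wz":0,"jaw":-1},{"x":-0.002,"y":0.002,"z":0,"wx":0,"wy":0,"wz":0,"jaw":-1}]'

```text
time: 15.72
eef_pos: [0.5156, -0.0478, 0.0329]
orientation: [-0.095, 0.995, -0.001, 0.001]
ft_force: [-2.5, -2.2, 7.1]
width: 0.0089
finger_force: 60.3
```

```bash
python3 f.py
```

```text
15.725 F jig [-2.9 -1.7  7.1] origin in corner frame [-0.0301 -0.0221  0.0249] mom [-0.21  0.38 -0.01] [[-0.1889, 0.0021], [0.982, -0.0014], [-0.0018, -1.0]]
```

>>> move_arm --commands '[{"x":-0.001,"y":0.001,"z":0,"wx":0,"wy":0,"wz":0,"jaw":-1},{"x":-0.002,"y":0.002,"z":0,"wx":0,"wy":0,"wz":0,"jaw":-1},{"x":-0.002,"y":0.002,"z":0,"wx":0,"wy":0,"wz":0,"jaw":-1},{"x":-0.002,"y":0.002,"z":0,"wx":0,"wy":0,"wz":0,"jaw":-1}]'

```text
time: 16.23
eef_pos: [0.5156, -0.0471, 0.033]
orientation: [-0.095, 0.995, -0.002, -0.001]
ft_force: [-10.9, -10.9, 14.5]
width: 0.0092
finger_force: 61.3
```

```bash
python3 f.py
```

```text
16.225 F jig [-12.7  -8.7  14.5] origin in corner frame [-0.03   -0.0214  0.025 ] mom [-1.63  1.66  0.02] [[-0.1897, -0.0015], [0.9818, -0.0039], [-0.0035, -1.0]]
```

>>> move_arm --commands '[{"x":-0.0002,"y":0.0006,"z":0,"wx":0,"wy":0,"wz":0,"jaw":-1},{"x":-0.0003,"y":0.001,"z":0,"wx":0,"wy":0,"wz":0,"jaw":-1},{"x":-0.0003,"y":0.001,"z":0,"wx":0,"wy":0,"wz":0,"jaw":-1},{"x":-0.0003,"y":0.001,"z":0,"wx":0,"wy":0,"wz":0,"jaw":-1},{"x":-0.0003,"y":0.001,"z":0,"wx":0,"wy":0,"wz":0,"jaw":-1}]'

```text
time: 16.85
eef_pos: [0.5156, -0.047, 0.033]
orientation: [-0.095, 0.995, -0.003, -0.001]
ft_force: [-11.0, -14.5, 13.4]
width: 0.0088
finger_force: 61.2
```

```bash
python3 f.py; python3 - <<'E'
from h import *
crop(read_camera('side'),'pics/s4.png',185,130,150,110,5)
E
python3 f.py
```

```text
16.85 F jig [-13.5 -12.1  13.4] origin in corner frame [-0.0299 -0.0213  0.025 ] mom [-2.36  1.81  0.07] [[-0.1899, -0.0018], [0.9818, -0.0053], [-0.0049, -1.0]]
16.9 F jig [-13.9 -12.2  14.1] origin in corner frame [-0.0299 -0.0213  0.025 ] mom [-2.38  1.81  0.07] [[-0.1899, -0.0018], [0.9818, -0.0053], [-0.0049, -1.0]]
```

View pics/s4.png

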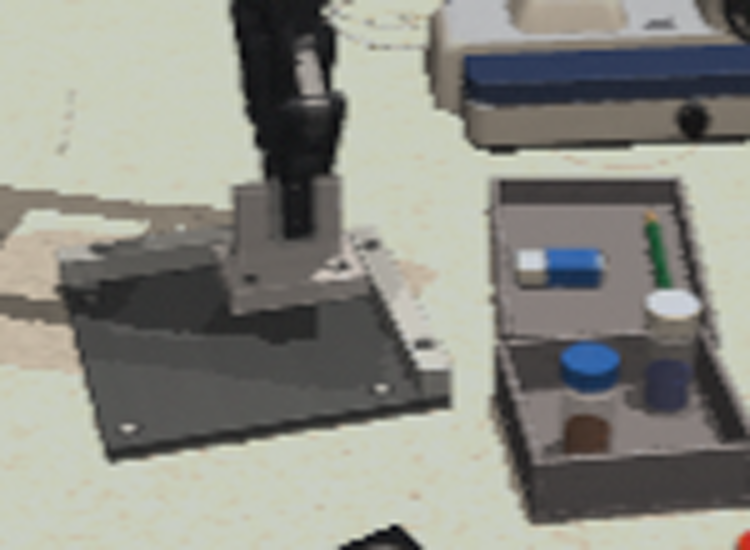

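The bracket sits flat in the corner (foot front edge (235,312)–(370,290), against the right-hand fence). It is pushing about 13 N on the far fence and 12 N on the left one. The eraser and vial are in place, so I'm handing in.

```bash
python3 -c "
from cell import bot
print(bot.hand_in())"
```

```text
the job is handed in; nothing more can be done
None
```

I sorted the eraser into the tray and the vial into the box, and handed the job in at about 17 s with the bracket held flat in the jig corner, pressed at about 13 N on the far fence and 12 N on the left; no verdict was returned.

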